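# Clamp an objective canister in the ratchet vice

## Robot

A 7-joint arm with a two-finger parallel gripper is mounted at the origin on a cart in front of the work surface, level with it; the furniture and walls round the work are solid. World frame = base frame: x ahead of the robot, y to its left, z up, the work surface at z = 0. Lengths are in m, angles in degrees, forces in N, time in s.
With the tool pointing down it reaches from about 0.425 to 0.875 m from the base axis. Payload 4.7 kg.
Tool frame: the origin (TCP) lies between the finger pads; the fingertips stand 8 mm ahead of it and the grasp point (between the pads) lies 11 mm behind it (env.tip_extent is the distance from the TCP to the fingertips, in m); z points along the fingers, y is the line along which they close (so a half turn about z gives the same grasp; the last joint's range is limited). The gripper opens to 87 mm and grips with 3 to 60 N. Pads are 19 mm wide; open, the fingers measure 117 mm over their backs; the gripper's body (75 mm by 190 mm) begins 51 mm behind the grasp point.
Start: joints at [71.052, 18.392, -4.016, 83.108, 1.295, 78.541, -3.26], TCP at [0.22, -0.612, 0.231] pointing down, gripper open.
Joint ranges: [-163.93, 163.93], [-17.29, 119.83], [-79.2, 71.16], [3.27, 140.29], [-89.18, 269.18], [5.43, 117.66], [-154.24, 154.24]. Speed limits (degrees/s): [147.25, 147.25, 180, 180, 180, 180, 180].

## Interface

Orientations are given as [roll, pitch, yaw] about the fixed x, y, z axes, in that order (R = Rz(yaw) Ry(pitch) Rx(roll)).
In Python, from cell import sensors, vision, workorder, env gives the robot as it stands.
- The arm moves only by the tool drive_tool, never from a script. Its argument "moves" is a list of rows, each an object of numbers: "x", "y", "z": the shift along the tool's x, y, z in mm; "rx", "ry", "rz": the turn, a rotation vector about the tool's x, y, z in rad; "fingers": the closure, from -1 (fully open) to 1 (shut). In form: [{"x": .., "y": .., "z": .., "rx": .., "ry": .., "rz": .., "fingers": ..}, ...]. A call has 1 to 20 rows; each row is the pose to reach, as a shift and turn from the pose commanded when the call began, along the tool's axes at that moment; what a row does not reach only later rows make up. A row lasts 1/8 s, in which the tool goes at most 62.5 mm and 10.7 degrees, less where a joint would pass 70% of its speed; a pose out of reach is approached as far as the arm can. A call with a gripper value outside its range is refused whole. The fingers move at their own pace and stop on an object; "force" is the grip in N (left out, the last holds). Time passes only in rows, so rows that repeat a pose let the fingers close. It gives the time, the measured TCP pose, the force, the opening and the grip force at its end, in the units of the state.
- sensors.get_obs(): the state, without advancing time (a new reading comes with each control period).
- vision.read_camera(name): name is "side" or "top" or "wrist"; returns a dict with "image" (400x640x3 uint8, red, green, blue), "fx", "fy", "cx", "cy" (pixels), "R" (3x3) and "t" (3): a world point X has camera coordinates R X + t. Camera axes: x right, y down, z forward; pixel columns grow to the right and rows downward; lengths in m; the calibration is good to about 2 mm. A picture is of the moment at which its call begins. There is no depth.
- workorder.sign_off(): hands the job in; it is judged then, once.
The state is a dict: "time_s": time; "qpos": joint angles; "joint_velocities": joint speeds; "effort": joint torques, N m; "tool_pos": TCP position; "tool_rot": TCP orientation; "force": force on the tool from outside, world axes, zero at the start; "wrist_torque": the same for the moment, N m; "grip_width": finger opening in m; "grasp_force": force on a finger pad.
Only numpy, scipy, OpenCV 4.12 (cv2) and the standard library are available. Lean on these libraries where they do the work, as an engineer would, in place of code of your own. Each camera call takes 0.05 s, during which the arm holds its last target. There are 200 camera calls.

## Task

Stand the objective canister upright between the jaws of the little ratchet vice, then swing the vice's ratchet lever back and forth, notch by notch, until the canister is firmly gripped: stop with the first stroke whose end takes clearly more push at the knob than the free strokes did (about 4 to 8 N more), because squeezing much harder crushes the canister. Leave the lever swung back at its rest stop, let the fingers never load it with more than 30 N in all (pushing and pinching together), and do not disturb the other things on the bench.

Things in the scene. Friction and masses are not known exactly. Their poses are not given: they have to be found in the camera images.
- vice: Bench vice with ratchet drive, fixed. Grey base plate 110 (x) x 250 (y) x 12 mm, spanning x -55..55, y -155..95 mm in its frame. Origin on the worktop under the bay's middle line, z up, +y = the way the sliding jaw closes. Bay floor = plate top, z 12 mm; the bay is open above and on its x sides. The lever and wheel are at its -y end, the bay in its middle.
- pad_open (a point): Fixed point on the vice's bay floor (vice x 0, y -20 mm, z 12 mm): where the sliding jaw's pad stands at the start (bottom of its V). The pad, steel, 46 mm wide, shallow 140 degree V, top 43 mm above the worktop, moves 4.5 mm towards vice +y per notch. It sits on springs: 6.5 N per mm, 13 mm of give, so clamping force grows 28 N per notch once the canister touches both jaws.
- wheel_axis (a point): Vertical axis of toothed wheel and lever (vice x 0, y -100 mm, worktop height). Wheel 80 mm across, 18 teeth (20 degrees a notch), top 41 mm high. The lever's pawl takes the wheel along after 5 to 13 degrees of free play; a stroke to 29 degrees from rest or more gains one notch (never two). A holding pawl keeps it; wheel and pad settle back up to 7 degrees (1.5 mm) on the return.
- back_jaw: Fixed jaw of the vice: dark steel block 66 mm wide (vice x), 24 mm thick (vice y), top 42 mm above the worktop, with a low bolted foot behind. Origin: on the bay floor at the middle of its flat gripping face, which looks to the vice's -y. Axes parallel to the vice's. Bolted down at a different place each time: its face at y 28 to 43 mm in the vice's frame.
- lever: Lever: dark steel bar 46..55 mm high, pointing roughly to vice -x, with an upright knob. Origin on the wheel axis. Swings between stops 38 degrees apart, starts within 4 degrees of rest, stays where left. Rest stop: knob at vice x -95, y -133 mm; drive stroke: knob towards vice +y (stop at x -95, y -67 mm; 29 degrees is y -83 mm). Back within 3 degrees of rest it picks up the next notch.
- knob (a point): Centre of the lever's knob: a vertical black round post, 16 mm across, 55 to 106 mm above the worktop, this point at 85 mm height, 100 mm from the wheel axis. Push along vice y on a free drive stroke: about 1 N; with the canister gripped, at the end of a drive stroke about 0.13 N more for each N of clamping force.
- canister: Objective canister: upright round can with a wider black screw cap, loose on the worktop left of the vice. Body 35.6 mm across up to 34 mm height, cap 39 mm across from 34 to 54 mm height, 0.18 to 0.29 kg. Origin: centre of its underside, z up. Belongs standing on the bay floor between pad and fixed jaw.
- vial: Bystander: small capped vial, 22 mm across, 54 mm high, loose. Origin: centre of its underside.
- eyepiece_cap: Bystander: low black dust cap, 34 mm across, 12 mm high, loose. Origin: centre of its underside.
- stain_bottle: Bystander: brown dropper bottle, 36 mm across, 98 mm high, loose. Origin: centre of its underside.
Mind the look-alikes: they are no part of the job. What is shaped like the canister but blue is not meant.

How it is judged:
By the outcome, as a careful person would: the job done as asked, in the order asked, and still so for the second after the job is handed in, with the robot touching nothing.
It also fails if it takes over 72 s, if anything falls off the work surface, if the arm or the gripper's body presses on something with over 40 N, if the wrist force passes 120 N, or if a joint passes its speed limit or range.

## Working session

There is one attempt and no reset: what is moved stays moved. The work goes in short steps, Python scripts to look and compute and a tool call to move; the robot and the scene stay as the last step left them, time stands still between calls to the robot, and variables do not carry over. Pictures are saved under pics/ and viewed, at most 10 in all, crops included, and the job is handed in when it is done.

Besides the shell and the picture viewer there is one more tool, called after "Call:" as name([rows], argument=value, ...), one row to a line, values as JSON. drive_tool: Moves the arm, as the interface text tells. Its arguments: {"type":"object","properties":{"moves":{"type":"array"},"force":{"type":"number"}},"required":["moves"]}

```bash
ls; mkdir -p pics
cat > h.py <<'E'
import numpy as np, cv2
from cell import sensors, vision, workorder, env
def cam(n):
    c=vision.read_camera(n); c['R']=np.array(c['R']); c['t']=np.array(c['t']); return c
def ray(c,u,v):
    d=c['R'].T@np.array([(u-c['cx'])/c['fx'],(v-c['cy'])/c['fy'],1.]); o=-c['R'].T@c['t']; return o,d
def onz(c,u,v,z):
    o,d=ray(c,u,v); return o+d*(z-o[2])/d[2]
def proj(c,X):
    p=c['R']@np.array(X)+c['t']; return np.array([c['fx']*p[0]/p[2]+c['cx'],c['fy']*p[1]/p[2]+c['cy']])
def save(c,n): cv2.imwrite('pics/'+n,c['image'][:,:,::-1])
E
python3 - <<'E'
from h import *
import pickle
for n in('top','side'):
    c=cam(n); save(c,n+'1.png'); pickle.dump(c,open(n+'.pkl','wb')); print(n,-c['R'].T@c['t'],c['fx'],c['R'].round(2).tolist())
o=sensors.get_obs(); print(o)
E
```

```text
pics
top [0.46870526 0.22346636 1.21272414] 494.9655666949492 [[-0.01, -1.0, -0.01], [-0.99, 0.01, -0.13], [0.13, 0.01, -0.99]]
side [0.32139523 0.89214655 0.5211865 ] 392.64735203457127 [[-0.92, -0.38, -0.0], [-0.2, 0.49, -0.85], [0.32, -0.79, -0.53]]
{'time_s': 0.1, 'qpos': array([71.05189669, 18.43518451, -4.01376795, 83.16904459,  1.29384714,
       78.5409976 , -3.26123353]), 'joint_velocities': array([ 0.11236083, -0.08423761, -0.06420391, -0.22346451,  0.04108184,
       -0.12885845, -0.08067586]), 'effort': array([-2.62911108e-04, -4.92572951e+01, -4.05835323e-01, -3.13394666e+01,
       -6.41829567e-02,  3.95613606e-02,  3.15911325e-05]), 'tool_pos': array([ 0.21948583, -0.61129927,  0.22955649]), 'tool_rot': array([-1.79899935e+02,  4.95563469e-03,  1.97545902e+01]), 'force': array([-0.18526444,  0.49370135,  0.01373001]), 'wrist_torque': array([-0.00325796,  0.00709949, -0.02153097]), 'grasp_force': 0.0, 'grip_width': 0.08713602230488346}
```

View pics/top1.png

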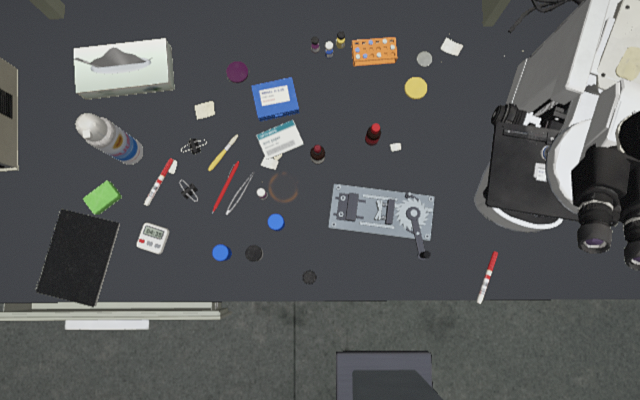

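View pics/side1.png

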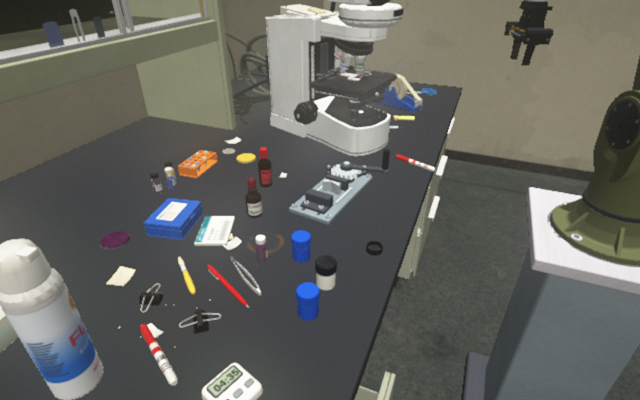

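Top view: the canister (white body, black cap) is at about (253,254). Look-alikes are the blue canisters at (276,222) and (220,253), and the low black dust cap at (310,277). In the side view the canister is at (326,272), blue ones at (301,246) and (308,300), dust cap at (374,248). The vice is at (383,212), lever knob at (425,254). Choice: the white and black one. Next I check it in a crop and measure.

Run:
```python
from h import *
import pickle
T=pickle.load(open('top.pkl','rb'));S=pickle.load(open('side.pkl','rb'))
im=T['image']; hsv=cv2.cvtColor(im,cv2.COLOR_RGB2HSV)
print([im[p].tolist() for p in((190,345),(230,345),(254,253),(244,253),(300-60,253),(277,310),(235,300))])
a=im[170:290,200:450]; b=S['image'][220:330,270:400]
a=cv2.resize(a,None,fx=3.2,fy=3.2,interpolation=cv2.INTER_CUBIC)
a=np.clip(a.astype(float)*1.6,0,255).astype(np.uint8)
b=cv2.resize(b,(248,210),interpolation=cv2.INTER_CUBIC); a2=np.zeros((600,800,3),np.uint8); a2[:a.shape[0],:800]=a; a2[385:595,:248]=b
# top: low-level masks
g=im.astype(int)
m=((g[...,2]>110)&(g[...,2]-g[...,0]>5)&(g[...,0]>80)).astype(np.uint8); m[:170]=0;m[260:]=0;m[:,:315]=0;m[:,450:]=0
m=cv2.morphologyEx(m,cv2.MORPH_CLOSE,np.ones((5,5)))
n,l,st,_=cv2.connectedComponentsWithStats(m); k=1+st[1:,4].argmax()
cs,_=cv2.findContours((l==k).astype(np.uint8),cv2.RETR_EXTERNAL,cv2.CHAIN_APPROX_NONE)
c=cs[0][:,0,:]; W=np.array([onz(T,u,v,0.012)[:2] for u,v in c],np.float32)*1000
r=cv2.minAreaRect(W); print('plate',r, cv2.boxPoints(r).round(1).tolist())
cv2.drawContours(im,cs,-1,(255,0,0),1)
a2[385:595,260:260+405]=cv2.resize(im[178:248,318:453],(405,210))
cv2.imwrite('pics/crop1.png',a2[:,:,::-1])
# side: canister body white
```

```text
[[150, 160, 168], [76, 80, 83], [51, 50, 52], [68, 68, 72], [70, 73, 77], [58, 57, 58], [71, 74, 77]]
plate ((615.1121826171875, 79.65455627441406), (249.16990661621094, 112.28729248046875), 82.31430053710938) [[542.7999877929688, -36.29999923706055], [654.0999755859375, -51.29999923706055], [687.4000244140625, 195.60000610351562], [576.0999755859375, 210.60000610351562]]
```

View pics/crop1.png

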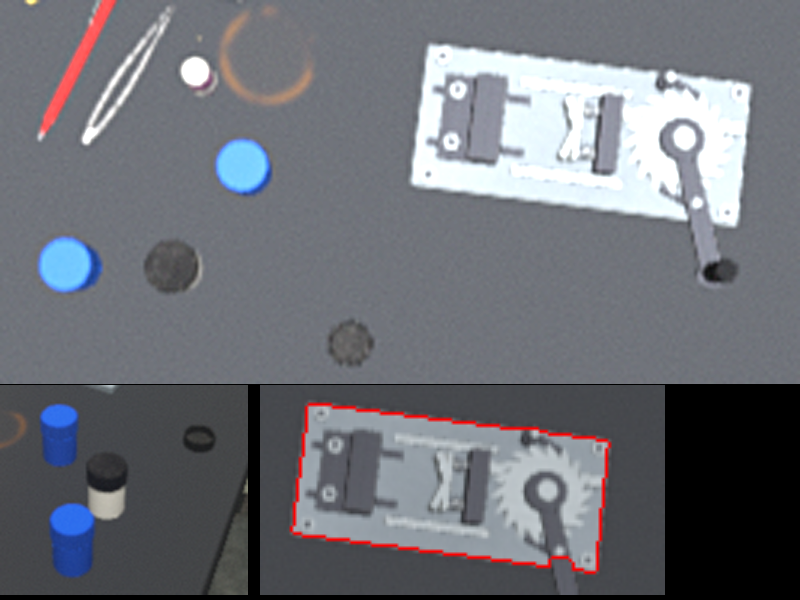

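The crop confirms the choice: white body and black cap at about (253.7,253) in the top view, with the blue cans and flat dust cap clearly different. The plate measures 249×112 mm against a known 250×110.

```bash
cat >> h.py <<'E'
from scipy.spatial.transform import Rotation as Ro
th=np.radians(-7.68); VX=np.array([np.cos(th),np.sin(th)]); VY=np.array([-np.sin(th),np.cos(th)]); VO=np.array([.6191,.1094])
def v2w(x,y): return VO+VX*x/1000+VY*y/1000
def w2v(p): d=(np.array(p)[:2]-VO)*1000; return np.array([d@VX,d@VY])
def rel(target,yaw,frm=None):
    "shift (mm) and turn (rad) in tool axes from measured pose"
    o=sensors.get_obs(); R=Ro.from_euler('xyz',o['tool_rot'],degrees=True).as_matrix() if frm is None else Ro.from_euler('xyz',frm[1],degrees=True).as_matrix()
    p=o['tool_pos'] if frm is None else np.array(frm[0])
    G=Ro.from_euler('xyz',[180,0,yaw],degrees=True).as_matrix()
    print('xyz',(R.T@(np.array(target)-p)*1000).round(1),'rot',Ro.from_matrix(R.T@G).as_rotvec().round(3))
E
python3 - <<'E'
from h import *
import pickle
T=pickle.load(open('top.pkl','rb'));S=pickle.load(open('side.pkl','rb'))
g=cv2.GaussianBlur(cv2.cvtColor(T['image'],cv2.COLOR_RGB2GRAY),(3,3),0)
def dark(u0,u1,v0,v1,th,z):
    m=np.zeros_like(g); m[v0:v1,u0:u1]=(g[v0:v1,u0:u1]<th)*1
    m=cv2.morphologyEx(m,cv2.MORPH_OPEN,np.ones((3,3)))
    n,l,st,ce=cv2.connectedComponentsWithStats(m); k=1+st[1:,4].argmax(); print(st[k],ce[k].round(1),onz(T,*ce[k],z).round(4)); return ce[k]
c=dark(236,270,238,270,61,.054); 
dark(298,322,264,290,64,.012)
k=dark(415,432,246,262,45,.106); print('knob v',w2v(onz(T,*k,.106)))
# side view: cap + body bbox
s=S['image'].astype(int); gs=s.sum(2)/3
m=((gs>120)&(abs(s[...,0]-s[...,2])<40)).astype(np.uint8); m[:255]=0;m[300:]=0;m[:,:310]=0;m[:,345:]=0
n,l,st,ce=cv2.connectedComponentsWithStats(m); j=1+st[1:,4].argmax(); print('side body',st[j],ce[j])
P=onz(T,*c,.054); print('proj top of cap in side',proj(S,P),'bottom',proj(S,[P[0],P[1],0]),'capbottom',proj(S,[P[0],P[1],.034]))
# back jaw face profile along vice y at z=.042 sampled
ys=np.arange(15,75,1.); pr=[]
for y in ys:
    pr.append(int(np.mean([g[tuple(np.round(proj(T,[*v2w(x,y),.042])[::-1]).astype(int))] for x in range(-26,27,4)])))
print(list(zip(ys.astype(int).tolist(),pr)))
for uv in((595,240),(490,215),(540,180)): print([onz(T,*uv,z).round(3).tolist() for z in(.1,.3)])
E
```

```text
[245 245  16  17 213] [252.9 253. ] [0.5145 0.3864 0.054 ]
[302 270  15  15 146] [309.1 276.9] [0.4578 0.2564 0.012 ]
[420 252   9   6  45] [424.  254.4] [ 0.5062 -0.0017  0.106 ]
knob v [ -97.08498446 -125.21597776]
side body [317 274  18  16 241] [325.48962656 281.80497925]
proj top of cap in side [326.15593849 261.39746174] bottom [325.86797958 283.52381233] capbottom [326.04662297 269.79710986]
[(15, 147), (16, 144), (17, 144), (18, 142), (19, 143), (20, 143), (21, 143), (22, 143), (23, 143), (24, 143), (25, 146), (26, 145), (27, 146), (28, 142), (29, 138), (30, 133), (31, 120), (32, 114), (33, 106), (34, 99), (35, 96), (36, 93), (37, 92), (38, 92), (39, 92), (40, 92), (41, 92), (42, 91), (43, 91), (44, 91), (45, 91), (46, 91), (47, 91), (48, 92), (49, 92), (50, 91), (51, 91), (52, 88), (53, 84), (54, 80), (55, 77), (56, 77), (57, 80), (58, 84), (59, 89), (60, 94), (61, 98), (62, 105), (63, 107), (64, 114), (65, 119), (66, 120), (67, 120), (68, 120), (69, 122), (70, 120), (71, 118), (72, 115), (73, 109), (74, 103)]
[[0.535, -0.385, 0.1], [0.523, -0.276, 0.3]]
[[0.594, -0.155, 0.1], [0.571, -0.087, 0.3]]
[[0.673, -0.272, 0.1], [0.636, -0.183, 0.3]]
```

Call:
drive_tool([
  {"x": 0, "y": -60},
  {"x": 0, "y": -120},
  {"x": 0, "y": -149},
  {"x": 60, "y": -160},
  {"x": 120, "y": -172},
  {"x": 175, "y": -184},
  {"x": 207, "y": -195},
  {"x": 250, "y": -235, "rz": -0.15},
  {"x": 295, "y": -275, "rz": -0.3},
  {"x": 340, "y": -315, "rz": -0.45},
  {"x": 382, "y": -353, "rz": -0.6},
  {"x": 412, "y": -408, "rz": -0.7},
  {"x": 442, "y": -463, "rz": -0.8},
  {"x": 474, "y": -517, "rz": -0.9},
  {"x": 504, "y": -572, "rz": -1.0},
  {"x": 528, "y": -628, "z": 10, "rz": -1.09},
  {"x": 550, "y": -684, "z": 30, "rz": -1.091},
  {"x": 572, "y": -738, "z": 50, "rz": -1.091},
  {"x": 594, "y": -790, "z": 60, "rz": -1.091},
  {"x": 615, "y": -839, "z": 65, "rz": -1.091},
])

```text
invalid input at $.moves[0]: expected keys x, y, z, rx, ry, rz, fingers
```

Run:
```python
from h import *
c=cam('wrist'); save(c,'w1.png'); o=sensors.get_obs(); print(o['time_s'],o['tool_pos'],o['tool_rot'],o['qpos'].round(0),o['force'])
print(proj(c,[.5145,.3864,.054]),-c['R'].T@c['t'])
import pickle; pickle.dump(c,open('w1.pkl','wb'))
rel([.5145,.3864,.035],82.3)
```

```text
0.15 [ 0.21952967 -0.61136658  0.22973406] [-1.79916142e+02  5.60336465e-03  1.97577036e+01] [71. 18. -4. 83.  1. 79. -3.] [0.15663786 0.48122276 0.28360219]
[-1254.47329972  -942.45066496] [ 0.29094113 -0.58511684  0.38395184]
xyz [ 614.9 -839.   195.9] rot [-1.000e-03 -1.000e-03 -1.092e+00]
```

View pics/w1.png

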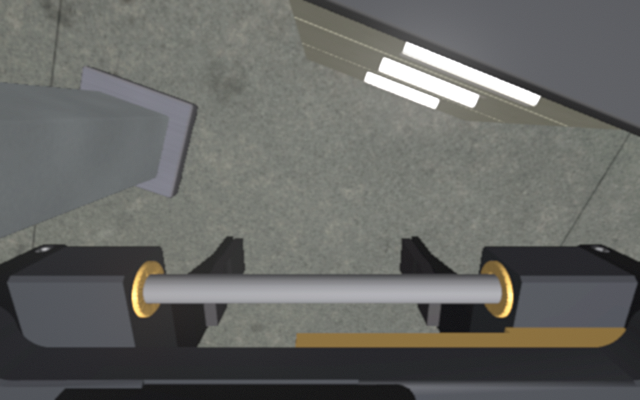

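The move call was refused because every row needs all the keys. So the wrist view still shows the start pose: cart and floor, with the fingers at about (225,280) and (420,280).

Call:
drive_tool([
  {"x": 0, "y": -60, "z": 0, "rx": 0, "ry": 0, "rz": 0, "fingers": -1},
  {"x": 0, "y": -120, "z": 0, "rx": 0, "ry": 0, "rz": 0, "fingers": -1},
  {"x": 0, "y": -149, "z": 0, "rx": 0, "ry": 0, "rz": 0, "fingers": -1},
  {"x": 60, "y": -160, "z": 0, "rx": 0, "ry": 0, "rz": 0, "fingers": -1},
  {"x": 120, "y": -172, "z": 0, "rx": 0, "ry": 0, "rz": 0, "fingers": -1},
  {"x": 175, "y": -184, "z": 0, "rx": 0, "ry": 0, "rz": 0, "fingers": -1},
  {"x": 207, "y": -195, "z": 0, "rx": 0, "ry": 0, "rz": 0, "fingers": -1},
  {"x": 250, "y": -235, "z": 0, "rx": 0, "ry": 0, "rz": -0.15, "fingers": -1},
  {"x": 295, "y": -275, "z": 0, "rx": 0, "ry": 0, "rz": -0.3, "fingers": -1},
  {"x": 340, "y": -315, "z": 0, "rx": 0, "ry": 0, "rz": -0.45, "fingers": -1},
  {"x": 382, "y": -353, "z": 0, "rx": 0, "ry": 0, "rz": -0.6, "fingers": -1},
  {"x": 412, "y": -408, "z": 0, "rx": 0, "ry": 0, "rz": -0.7, "fingers": -1},
  {"x": 442, "y": -463, "z": 0, "rx": 0, "ry": 0, "rz": -0.8, "fingers": -1},
  {"x": 474, "y": -517, "z": 0, "rx": 0, "ry": 0, "rz": -0.9, "fingers": -1},
  {"x": 504, "y": -572, "z": 0, "rx": 0, "ry": 0, "rz": -1.0, "fingers": -1},
  {"x": 528, "y": -628, "z": 10, "rx": 0, "ry": 0, "rz": -1.09, "fingers": -1},
  {"x": 550, "y": -684, "z": 30, "rx": 0, "ry": 0, "rz": -1.091, "fingers": -1},
  {"x": 572, "y": -738, "z": 50, "rx": 0, "ry": 0, "rz": -1.091, "fingers": -1},
  {"x": 594, "y": -790, "z": 60, "rx": 0, "ry": 0, "rz": -1.091, "fingers": -1},
  {"x": 615, "y": -839, "z": 65, "rx": 0, "ry": 0, "rz": -1.091, "fingers": -1},
])

```text
time_s: 2.65
tool_pos: [0.5146, 0.3871, 0.1641]
tool_rot: [-179.9, 0.1, 82.3]
force: [0.5, 0.3, 0.6]
grip_width: 0.0871
grasp_force: 0.0
```

Run:
```python
from h import *
c=cam('wrist'); save(c,'w2.png'); o=sensors.get_obs(); print(o['time_s'],o['tool_pos'],o['tool_rot'],o['qpos'].round(0),o['force'])
print(proj(c,[.5145,.3864,.054]),-c['R'].T@c['t'])
import pickle; pickle.dump(c,open('w2.pkl','wb'))
rel([.5145,.3864,.035],82.3)
```

```text
2.7 [0.51109322 0.39586023 0.16353943] [-179.74110366   -0.37203197   82.73239336] [ -2.  28. -51.  87.  22.  75. -63.] [-0.57313837  6.46872717  1.04786618]
[322.12267105 204.64426559] [0.52476466 0.46335653 0.31839659]
xyz [ -9.8   5.2 128.5] rot [-0.005 -0.006  0.008]
```

View pics/w2.png

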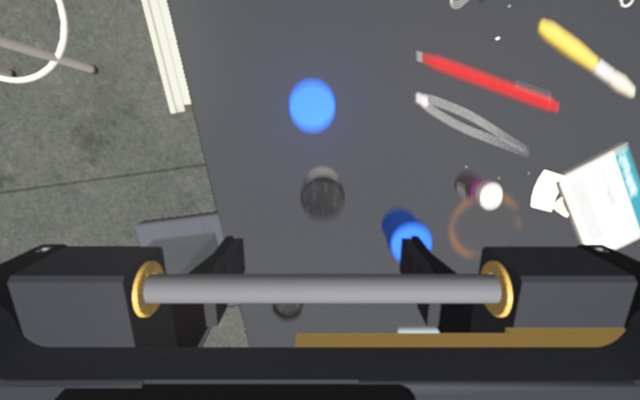

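The wrist view shows the chosen canister's black cap at (323,195), blue cans at (312,105) and (410,240), and the dust cap at (288,305). The arm was still swinging, so I let it settle lower and re-measure.

Call:
drive_tool([
  {"x": 0, "y": 0, "z": 25, "rx": 0, "ry": 0, "rz": 0, "fingers": -1},
  {"x": 0, "y": 0, "z": 50, "rx": 0, "ry": 0, "rz": 0, "fingers": -1},
  {"x": 0, "y": 0, "z": 60, "rx": 0, "ry": 0, "rz": 0, "fingers": -1},
  {"x": 0, "y": 0, "z": 60, "rx": 0, "ry": 0, "rz": 0, "fingers": -1},
  {"x": 0, "y": 0, "z": 60, "rx": 0, "ry": 0, "rz": 0, "fingers": -1},
])

```text
time_s: 3.32
tool_pos: [0.5155, 0.3861, 0.1067]
tool_rot: [179.9, -0.1, 82.2]
force: [0.6, 0.4, 0.7]
grip_width: 0.0871
grasp_force: 0.0
```

Run:
```python
from h import *
c=cam('wrist'); save(c,'w3.png'); o=sensors.get_obs(); print(o['time_s'],o['tool_pos'],o['tool_rot'],o['force'])
p=proj(c,[.5145,.3864,.054]); print(p,c['fx'])
g=cv2.GaussianBlur(cv2.cvtColor(c['image'],cv2.COLOR_RGB2GRAY),(3,3),0)
u,v=p.round().astype(int)
x0,y0=max(u-70,0),max(v-70,0); w=g[y0:v+70,x0:u+70]
print(int(g[v,u]), w[::10,70].tolist(), w[min(70,v)][::10].tolist())
C=cv2.HoughCircles(w,cv2.HOUGH_GRADIENT,1,30,param1=60,param2=12,minRadius=20,maxRadius=60)
if C is not None:
  for q in C[0][:4]:
    X=onz(c,q[0]+x0,q[1]+y0,.054); print(q+[x0,y0,0],X, 'diam mm', 2*q[2]/c['fx']*((c['R']@X+c['t'])[2])*1000)
rel([.5145,.3864,.035],82.3)
```

```text
3.375 [0.51547145 0.38611196 0.10673092] [ 1.79918343e+02 -6.86097597e-02  8.22511138e+01] [-0.0632287   0.49006541  0.46856464]
[320.54832234 226.9558006 ] 317.85163301415554
86 [118, 117, 116, 194, 51, 82, 83, 86, 97, 86, 115, 115, 101, 175] [115, 114, 115, 115, 115, 80, 83, 86, 89, 91, 115, 114, 114, 115]
[322.5        220.5         29.29999924] [0.51647357 0.39089948 0.054     ] diam mm 40.35281490057482
[293.5        230.5         53.90000153] [0.49552396 0.38635508 0.054     ] diam mm 74.90320953792583
xyz [ 0.1 -1.1 71.7] rot [ 0.001 -0.001 -0.001]
```

View pics/w3.png

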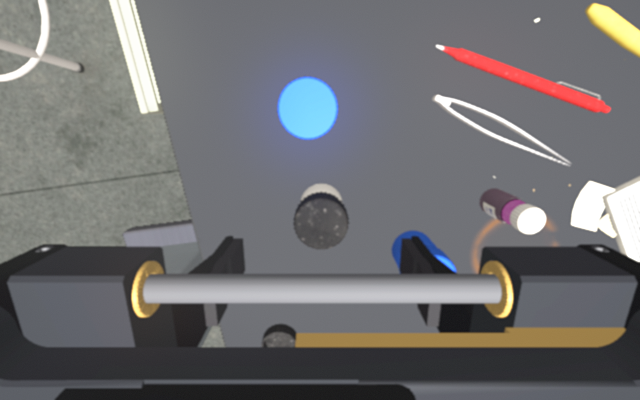

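Cap circle at (321,220), diameter about 39–40 mm as given, at about (0.516, 0.390). That agrees with the top view within 4 mm, so I aim between the two and grasp the cap.

Call:
drive_tool([
  {"x": 3, "y": 0, "z": 20, "rx": 0, "ry": 0, "rz": 0, "fingers": -1},
  {"x": 3, "y": 0, "z": 40, "rx": 0, "ry": 0, "rz": 0, "fingers": -1},
  {"x": 3, "y": 0, "z": 60, "rx": 0, "ry": 0, "rz": 0, "fingers": -1},
  {"x": 3, "y": 0, "z": 70, "rx": 0, "ry": 0, "rz": 0, "fingers": -1},
  {"x": 3, "y": 0, "z": 70, "rx": 0, "ry": 0, "rz": 0, "fingers": -0.5},
  {"x": 3, "y": 0, "z": 70, "rx": 0, "ry": 0, "rz": 0, "fingers": 0},
  {"x": 3, "y": 0, "z": 70, "rx": 0, "ry": 0, "rz": 0, "fingers": 0.5},
  {"x": 3, "y": 0, "z": 70, "rx": 0, "ry": 0, "rz": 0, "fingers": 1},
  {"x": 3, "y": 0, "z": 70, "rx": 0, "ry": 0, "rz": 0, "fingers": 1},
  {"x": 3, "y": 0, "z": 70, "rx": 0, "ry": 0, "rz": 0, "fingers": 1},
  {"x": 3, "y": 0, "z": 70, "rx": 0, "ry": 0, "rz": 0, "fingers": 1},
], force=18)

```text
time_s: 4.75
tool_pos: [0.5153, 0.3888, 0.0357]
tool_rot: [180.0, 0.0, 82.3]
force: [0.1, -0.9, 1.4]
grip_width: 0.0384
grasp_force: 18.0
```

Call:
drive_tool([
  {"x": 0, "y": 0, "z": -25, "rx": 0, "ry": 0, "rz": 0, "fingers": 1},
  {"x": 0, "y": 0, "z": -60, "rx": 0, "ry": 0, "rz": 0, "fingers": 1},
  {"x": -15, "y": 8, "z": -80, "rx": 0, "ry": 0, "rz": 0, "fingers": 1},
  {"x": -50, "y": 27, "z": -80, "rx": 0, "ry": 0, "rz": 0, "fingers": 1},
  {"x": -95, "y": 52, "z": -80, "rx": 0, "ry": 0, "rz": 0, "fingers": 1},
  {"x": -140, "y": 76, "z": -80, "rx": 0, "ry": 0, "rz": 0, "fingers": 1},
  {"x": -185, "y": 101, "z": -80, "rx": 0, "ry": 0, "rz": 0, "fingers": 1},
  {"x": -222, "y": 121, "z": -80, "rx": 0, "ry": 0, "rz": 0, "fingers": 1},
  {"x": -245, "y": 134, "z": -80, "rx": 0, "ry": 0, "rz": 0, "fingers": 1},
  {"x": -257, "y": 140, "z": -80, "rx": 0, "ry": 0, "rz": 0, "fingers": 1},
  {"x": -257, "y": 140, "z": -80, "rx": 0, "ry": 0, "rz": 0, "fingers": 1},
  {"x": -257, "y": 140, "z": -80, "rx": 0, "ry": 0, "rz": 0, "fingers": 1},
  {"x": -257, "y": 140, "z": -80, "rx": 0, "ry": 0, "rz": 0, "fingers": 1},
])

```text
time_s: 6.38
tool_pos: [0.6188, 0.1172, 0.1156]
tool_rot: [-180.0, -0.0, 82.4]
force: [0.2, -0.3, -2.3]
grip_width: 0.0386
grasp_force: 18.0
```

Run:
```python
from h import *
c=cam('wrist'); save(c,'w4.png'); o=sensors.get_obs(); print(o['time_s'],o['tool_pos'],o['tool_rot'],o['force'],o['grip_width'],w2v(o['tool_pos']))
for n,P in(('jaw',[0,31,42]),('jawL',[-33,31,42]),('jawR',[33,31,42]),('pad',[0,-20,43]),('plate',[55,95,12]),('plate2',[-55,95,12])): print(n,proj(c,[*v2w(*P[:2]),P[2]/1000]).round(0))
```

```text
6.425 [0.61895796 0.1167809  0.11566807] [-1.79999749e+02 -1.75985453e-02  8.23978069e+01] [-0.07734419 -0.21098802 -1.98306238] 0.0381477403093852 [-1.12715478  7.29570901]
jaw [324. 187.]
jawL [279. 187.]
jawR [369. 187.]
pad [324. 252.]
plate [395.  98.]
plate2 [253.  97.]
```

View pics/w4.png

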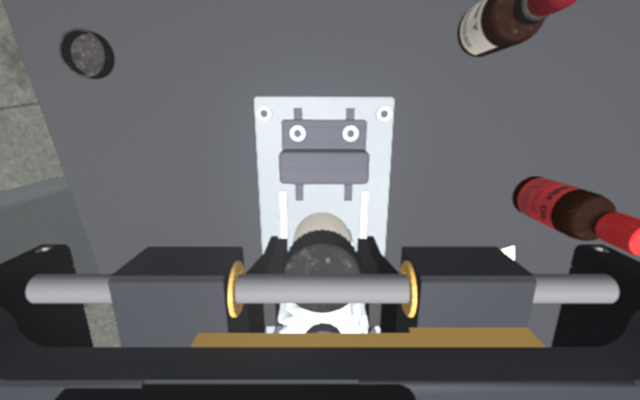

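Plate corners at (255,98) and (394,98) match the prediction. The back jaw's front edge is at row 184 (face y≈32) and the canister hangs above the bay. Lowering.

Call:
drive_tool([
  {"x": -1, "y": 1, "z": 20, "rx": 0, "ry": 0, "rz": 0, "fingers": 1},
  {"x": -1, "y": 1, "z": 42, "rx": 0, "ry": 0, "rz": 0, "fingers": 1},
  {"x": -1, "y": 1, "z": 57, "rx": 0, "ry": 0, "rz": 0, "fingers": 1},
  {"x": -1, "y": 1, "z": 64, "rx": 0, "ry": 0, "rz": 0, "fingers": 1},
  {"x": -1, "y": 1, "z": 66, "rx": 0, "ry": 0, "rz": 0, "fingers": 1},
  {"x": -1, "y": 1, "z": 67, "rx": 0, "ry": 0, "rz": 0, "fingers": 1},
  {"x": -1, "y": 1, "z": 67, "rx": 0, "ry": 0, "rz": 0, "fingers": 1},
])

```text
time_s: 7.3
tool_pos: [0.6207, 0.1142, 0.0491]
tool_rot: [179.9, -0.0, 82.3]
force: [0.7, -0.5, -1.8]
grip_width: 0.0384
grasp_force: 18.0
```

Call:
drive_tool([
  {"x": 0, "y": 0, "z": 1, "rx": 0, "ry": 0, "rz": 0, "fingers": 1},
  {"x": 0, "y": 0, "z": 1.5, "rx": 0, "ry": 0, "rz": 0, "fingers": 1},
  {"x": 0, "y": 0, "z": 1.5, "rx": 0, "ry": 0, "rz": 0, "fingers": 1},
])

```text
time_s: 7.68
tool_pos: [0.6206, 0.1141, 0.0476]
tool_rot: [180.0, 0.0, 82.3]
force: [-1.6, 0.2, 2.5]
grip_width: 0.0383
grasp_force: 18.0
```

Call:
drive_tool([
  {"x": 0, "y": 0, "z": 0, "rx": 0, "ry": 0, "rz": 0, "fingers": 0},
  {"x": 0, "y": 0, "z": 0, "rx": 0, "ry": 0, "rz": 0, "fingers": -0.6},
  {"x": 0, "y": 0, "z": 0, "rx": 0, "ry": 0, "rz": 0, "fingers": -0.6},
  {"x": 0, "y": 0, "z": 0, "rx": 0, "ry": 0, "rz": 0, "fingers": -0.6},
  {"x": 0, "y": 0, "z": -15, "rx": 0, "ry": 0, "rz": 0, "fingers": -0.6},
  {"x": 0, "y": 0, "z": -45, "rx": 0, "ry": 0, "rz": 0, "fingers": -0.6},
  {"x": 0, "y": 0, "z": -85, "rx": 0, "ry": 0, "rz": 0, "fingers": -0.6},
  {"x": 0, "y": 0, "z": -100, "rx": 0, "ry": 0, "rz": 0, "fingers": -0.6},
  {"x": 0, "y": 0, "z": -100, "rx": 0, "ry": 0, "rz": 0, "fingers": -0.6},
])

```text
time_s: 8.8
tool_pos: [0.621, 0.1143, 0.1484]
tool_rot: [179.9, -0.0, 82.3]
force: [-0.2, -1.0, -0.2]
grip_width: 0.0701
grasp_force: 0.0
```

Run:
```python
from h import *
o=sensors.get_obs(); print(o['time_s'],o['tool_pos'],o['qpos'].round(1),w2v(o['tool_pos']))
c=cam('wrist')
g=cv2.cvtColor(c['image'],cv2.COLOR_RGB2GRAY)
p=proj(c,[*v2w(0,6),.066]); print(p)
u,v=p.round().astype(int); x0,y0=u-70,max(v-70,0); w=g[y0:v+70,x0:u+70]
C=cv2.HoughCircles(w,cv2.HOUGH_GRADIENT,1,30,param1=60,param2=12,minRadius=18,maxRadius=40)
if C is not None:
  for q in C[0][:3]:
    X=onz(c,q[0]+x0,q[1]+y0,.066); print(q+[x0,y0,0],w2v(X),2*q[2]/c['fx']*((c['R']@X+c['t'])[2])*1000)
T=cam('top'); S=cam('side')
a=np.zeros((560,800,3),np.uint8)
a[:280,:400]=c['image'][60:340,120:520]
a[:280,400:800]=cv2.resize(S['image'][140:240,270:413],(400,280))
a[280:560,:560]=cv2.resize(T['image'][175:275,300:500],(560,280))
cv2.imwrite('pics/bay.png',a[:,:,::-1])
```

```text
8.8 [0.62100681 0.11428525 0.14840326] [ 24.2  26.1 -48.   90.7  20.2  72.1 -34.9] [1.23683547 5.09625158]
[320.13959199 212.81917077]
[320.5        212.5         23.79999924] [0.28233889 6.26126406] 37.20714195830737
[317.5 246.5  36. ] [ -2.19758011 -22.51339807] 58.08468373440015
[301.5        183.5         39.40000153] [-14.13374201  29.45548165] 59.98896256862276
```

View pics/bay.png

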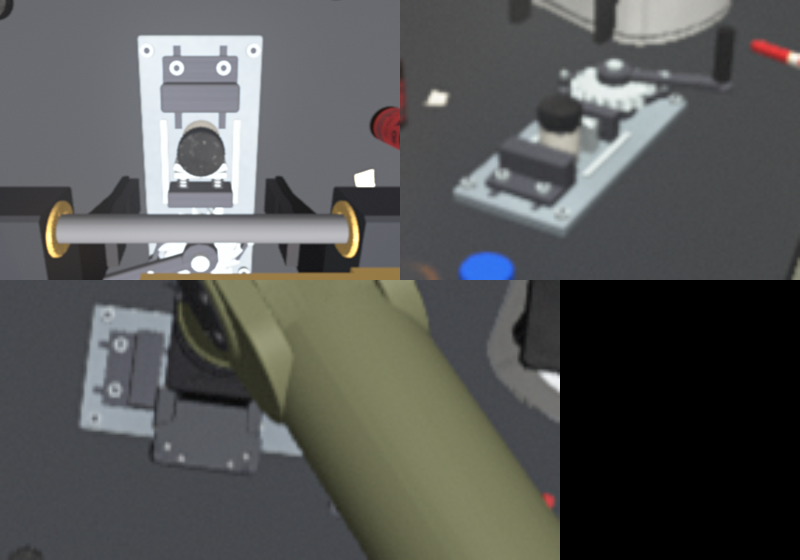

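The canister stands upright at vice (0.3, 6.3), cap at (201,150) in the wrist crop, and the side crop shows it clean between the jaws. Now to the knob, turning the tool so it straddles the knob along vice y.

Call:
drive_tool([
  {"x": -10, "y": -8, "z": 0, "rx": 0, "ry": 0, "rz": -0.15, "fingers": -0.6},
  {"x": -25, "y": -19, "z": 0, "rx": 0, "ry": 0, "rz": -0.33, "fingers": -0.6},
  {"x": -42, "y": -32, "z": 0, "rx": 0, "ry": 0, "rz": -0.51, "fingers": -0.6},
  {"x": -60, "y": -45, "z": 0, "rx": 0, "ry": 0, "rz": -0.69, "fingers": -0.6},
  {"x": -78, "y": -59, "z": 0, "rx": 0, "ry": 0, "rz": -0.87, "fingers": -0.6},
  {"x": -96, "y": -72, "z": 0, "rx": 0, "ry": 0, "rz": -1.05, "fingers": -0.6},
  {"x": -112, "y": -84, "z": 0, "rx": 0, "ry": 0, "rz": -1.23, "fingers": -0.6},
  {"x": -124, "y": -94, "z": 0, "rx": 0, "ry": 0, "rz": -1.41, "fingers": -0.6},
  {"x": -130, "y": -98, "z": 0, "rx": 0, "ry": 0, "rz": -1.53, "fingers": -0.6},
  {"x": -130, "y": -98, "z": 0, "rx": 0, "ry": 0, "rz": -1.571, "fingers": -0.6},
  {"x": -130, "y": -98, "z": 0, "rx": 0, "ry": 0, "rz": -1.571, "fingers": -0.6},
  {"x": -130, "y": -98, "z": 0, "rx": 0, "ry": 0, "rz": -1.571, "fingers": -0.6},
])

```text
time_s: 10.45
tool_pos: [0.5058, -0.0011, 0.1469]
tool_rot: [180.0, -0.0, 172.3]
force: [-0.1, -0.1, -0.2]
grip_width: 0.07
grasp_force: 0.0
```

Run:
```python
from h import *
o=sensors.get_obs(); print(o['time_s'],o['tool_pos'],o['tool_rot'],o['qpos'].round(1),w2v(o['tool_pos']),o['force'])
c=cam('wrist'); im=c['image'].copy()
for P in((-97,-125,106),(-97,-125,55),(-0,-100,55)):
    p=proj(c,[*v2w(*P[:2]),P[2]/1000]); print(p); cv2.circle(im,tuple(int(round(q)) for q in p),3,(255,0,0),1)
import pickle; pickle.dump(c,open('w5.pkl','wb'))
cv2.imwrite('pics/w5.png',im[:,:,::-1])
```

```text
10.45 [ 0.50576019 -0.00105305  0.14686665] [ 1.79972366e+02 -1.40967088e-02  1.72254285e+02] [ 61.9  15.3 -71.8 107.7  15.6  68.2  67. ] [ -97.56216284 -124.60903447] [-0.05775839 -0.10456087 -0.17363107]
[320.18303125 233.40310723]
[320.47151201 210.24925805]
[348.59320076 313.491716  ]
```

View pics/w5.png

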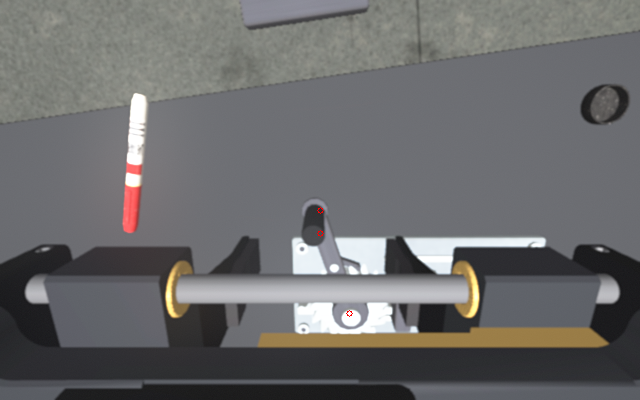

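Knob top is at (314,235) against a prediction of (320,233), so the knob is at vice y ≈ -128.5. Shifting -4 mm, lowering around it and narrowing the fingers to 20 mm, which leaves 4 mm of slack.

Call:
drive_tool([
  {"x": 0, "y": -4, "z": 15, "rx": 0, "ry": 0, "rz": 0, "fingers": -0.6},
  {"x": 0, "y": -4, "z": 35, "rx": 0, "ry": 0, "rz": 0, "fingers": -0.6},
  {"x": 0, "y": -4, "z": 55, "rx": 0, "ry": 0, "rz": 0, "fingers": -0.4},
  {"x": 0, "y": -4, "z": 62, "rx": 0, "ry": 0, "rz": 0, "fingers": -0.1},
  {"x": 0, "y": -4, "z": 62, "rx": 0, "ry": 0, "rz": 0, "fingers": 0.2},
  {"x": 0, "y": -4, "z": 62, "rx": 0, "ry": 0, "rz": 0, "fingers": 0.4},
  {"x": 0, "y": -4, "z": 62, "rx": 0, "ry": 0, "rz": 0, "fingers": 0.54},
  {"x": 0, "y": -4, "z": 62, "rx": 0, "ry": 0, "rz": 0, "fingers": 0.54},
  {"x": 0, "y": -4, "z": 62, "rx": 0, "ry": 0, "rz": 0, "fingers": 0.54},
], force=20)

```text
time_s: 11.62
tool_pos: [0.5053, -0.0056, 0.0852]
tool_rot: [-180.0, 0.0, 172.3]
force: [0.4, -0.7, -0.2]
grip_width: 0.0207
grasp_force: 0.0
```

```bash
cat > s.py <<'E'
from h import *
o=sensors.get_obs(); f=o['force']
print(o['time_s'],'q3',o['qpos'][2].round(1),'q7',o['qpos'][6].round(1),'vice',w2v(o['tool_pos']).round(1),o['tool_pos'][2].round(4),'Fv',(f[:2]@VX).round(2),(f[:2]@VY).round(2),f[2].round(2),o['grip_width'].round(4),o['grasp_force'])
E
python3 s.py
```

```text
Traceback (most recent call last):
  File "s.py", line 3, in <module>
    print(o['time_s'],'q3',o['qpos'][2].round(1),'q7',o['qpos'][6].round(1),'vice',w2v(o['tool_pos']).round(1),o['tool_pos'][2].round(4),'Fv',(f[:2]@VX).round(2),(f[:2]@VY).round(2),f[2].round(2),o['grip_width'].round(4),o['grasp_force'])
                                                                                                                                                                                                    ^^^^^^^^^^^^^^^^^^^^^
AttributeError: 'float' object has no attribute 'round'
```

Call:
drive_tool([
  {"x": 0, "y": -3, "z": 0, "rx": 0, "ry": 0, "rz": 0, "fingers": 0.54},
  {"x": 0, "y": -6, "z": 0, "rx": 0, "ry": 0, "rz": 0, "fingers": 0.54},
  {"x": 0, "y": -6, "z": 0, "rx": 0, "ry": 0, "rz": 0, "fingers": 0.54},
  {"x": 0, "y": -2, "z": 0, "rx": 0, "ry": 0, "rz": 0, "fingers": 0.54},
  {"x": 0, "y": 4, "z": 0, "rx": 0, "ry": 0, "rz": 0, "fingers": 0.54},
  {"x": 0, "y": 10, "z": 0, "rx": 0, "ry": 0, "rz": 0, "fingers": 0.54},
  {"x": 0, "y": 16, "z": 0, "rx": 0, "ry": 0, "rz": 0, "fingers": 0.54},
  {"x": 0, "y": 22, "z": 0, "rx": 0, "ry": 0, "rz": 0, "fingers": 0.54},
  {"x": 0, "y": 28, "z": 0, "rx": 0, "ry": 0, "rz": 0, "fingers": 0.54},
  {"x": 0, "y": 34, "z": 0, "rx": 0, "ry": 0, "rz": 0, "fingers": 0.54},
  {"x": 0, "y": 40, "z": 0, "rx": 0, "ry": 0, "rz": 0, "fingers": 0.54},
  {"x": 0, "y": 45, "z": 0, "rx": 0, "ry": 0, "rz": 0, "fingers": 0.54},
  {"x": 0, "y": 49, "z": 0, "rx": 0, "ry": 0, "rz": 0, "fingers": 0.54},
  {"x": 0, "y": 52, "z": 0, "rx": 0, "ry": 0, "rz": 0, "fingers": 0.54},
  {"x": 0, "y": 53, "z": 0, "rx": 0, "ry": 0, "rz": 0, "fingers": 0.54},
  {"x": 0, "y": 54, "z": 0, "rx": 0, "ry": 0, "rz": 0, "fingers": 0.54},
])

```text
time_s: 13.62
tool_pos: [0.5128, 0.0478, 0.0852]
tool_rot: [-180.0, 0.0, 172.3]
force: [0.5, -2.1, -0.1]
grip_width: 0.0198
grasp_force: 0.8
```

```bash
sed -i "s/o\['grip_width'\].round(4)/o['grip_width']/" s.py; python3 s.py
python3 - <<'E'
from h import *
c=cam('side'); save(c,'s2.png'); cv2.imwrite('pics/s2c.png',cv2.resize(c['image'][120:240,270:430],(800,600))[:,:,::-1])
g=c['image']; 
# cap centre & pad in side view
p=proj(c,[*v2w(0.3,6.3),.066]); print(p)
E
```

```text
13.625 q3 -66.8 q7 56.2 vice [-97.1 -75.2] 0.0852 Fv 0.79 -2.01 -0.06 0.019800972980590005 0.8072609888040461
[326.35772811 177.83703435]
```

View pics/s2c.png

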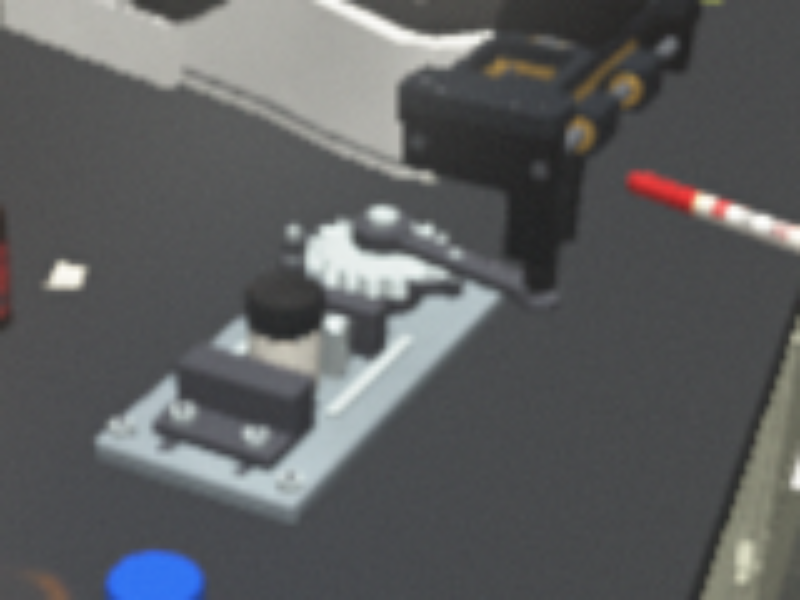

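The fingers straddle the knob at about (540,240) in the crop. The lever is driven and the canister (285,320) still stands upright. Free push is about 1.5–2 N by the wrist and 0.8 N by the pad. Next strokes follow one at a time.

Call:
drive_tool([
  {"x": 0, "y": -6, "z": 0, "rx": 0, "ry": 0, "rz": 0, "fingers": 0.54},
  {"x": 0, "y": -14, "z": 0, "rx": 0, "ry": 0, "rz": 0, "fingers": 0.54},
  {"x": 0, "y": -22, "z": 0, "rx": 0, "ry": 0, "rz": 0, "fingers": 0.54},
  {"x": 0, "y": -30, "z": 0, "rx": 0, "ry": 0, "rz": 0, "fingers": 0.54},
  {"x": 0, "y": -38, "z": 0, "rx": 0, "ry": 0, "rz": 0, "fingers": 0.54},
  {"x": 0, "y": -46, "z": 0, "rx": 0, "ry": 0, "rz": 0, "fingers": 0.54},
  {"x": 0, "y": -54, "z": 0, "rx": 0, "ry": 0, "rz": 0, "fingers": 0.54},
  {"x": 0, "y": -59, "z": 0, "rx": 0, "ry": 0, "rz": 0, "fingers": 0.54},
  {"x": 0, "y": -60, "z": 0, "rx": 0, "ry": 0, "rz": 0, "fingers": 0.54},
  {"x": 0, "y": -55, "z": 0, "rx": 0, "ry": 0, "rz": 0, "fingers": 0.54},
  {"x": 0, "y": -48, "z": 0, "rx": 0, "ry": 0, "rz": 0, "fingers": 0.54},
  {"x": 0, "y": -40, "z": 0, "rx": 0, "ry": 0, "rz": 0, "fingers": 0.54},
  {"x": 0, "y": -32, "z": 0, "rx": 0, "ry": 0, "rz": 0, "fingers": 0.54},
  {"x": 0, "y": -24, "z": 0, "rx": 0, "ry": 0, "rz": 0, "fingers": 0.54},
  {"x": 0, "y": -16, "z": 0, "rx": 0, "ry": 0, "rz": 0, "fingers": 0.54},
  {"x": 0, "y": -9, "z": 0, "rx": 0, "ry": 0, "rz": 0, "fingers": 0.54},
  {"x": 0, "y": -4, "z": 0, "rx": 0, "ry": 0, "rz": 0, "fingers": 0.54},
  {"x": 0, "y": -2, "z": 0, "rx": 0, "ry": 0, "rz": 0, "fingers": 0.54},
  {"x": 0, "y": -1, "z": 0, "rx": 0, "ry": 0, "rz": 0, "fingers": 0.54},
  {"x": 0, "y": 0, "z": 0, "rx": 0, "ry": 0, "rz": 0, "fingers": 0.54},
])

```text
time_s: 16.18
tool_pos: [0.5128, 0.0477, 0.0852]
tool_rot: [-180.0, 0.0, 172.3]
force: [0.6, -0.9, 0.2]
grip_width: 0.02
grasp_force: 0.8
```

```bash
python3 s.py
```

```text
16.175 q3 -66.9 q7 56.2 vice [-97.1 -75.3] 0.0852 Fv 0.68 -0.81 0.24 0.020007958480992665 0.796727325359825
```

Call:
drive_tool([
  {"x": 0, "y": -6, "z": 0, "rx": 0, "ry": 0, "rz": 0, "fingers": 0.54},
  {"x": 0, "y": -14, "z": 0, "rx": 0, "ry": 0, "rz": 0, "fingers": 0.54},
  {"x": 0, "y": -22, "z": 0, "rx": 0, "ry": 0, "rz": 0, "fingers": 0.54},
  {"x": 0, "y": -30, "z": 0, "rx": 0, "ry": 0, "rz": 0, "fingers": 0.54},
  {"x": 0, "y": -38, "z": 0, "rx": 0, "ry": 0, "rz": 0, "fingers": 0.54},
  {"x": 0, "y": -46, "z": 0, "rx": 0, "ry": 0, "rz": 0, "fingers": 0.54},
  {"x": 0, "y": -54, "z": 0, "rx": 0, "ry": 0, "rz": 0, "fingers": 0.54},
  {"x": 0, "y": -59, "z": 0, "rx": 0, "ry": 0, "rz": 0, "fingers": 0.54},
  {"x": 0, "y": -60, "z": 0, "rx": 0, "ry": 0, "rz": 0, "fingers": 0.54},
  {"x": 0, "y": -55, "z": 0, "rx": 0, "ry": 0, "rz": 0, "fingers": 0.54},
  {"x": 0, "y": -48, "z": 0, "rx": 0, "ry": 0, "rz": 0, "fingers": 0.54},
  {"x": 0, "y": -40, "z": 0, "rx": 0, "ry": 0, "rz": 0, "fingers": 0.54},
  {"x": 0, "y": -32, "z": 0, "rx": 0, "ry": 0, "rz": 0, "fingers": 0.54},
  {"x": 0, "y": -24, "z": 0, "rx": 0, "ry": 0, "rz": 0, "fingers": 0.54},
  {"x": 0, "y": -16, "z": 0, "rx": 0, "ry": 0, "rz": 0, "fingers": 0.54},
  {"x": 0, "y": -9, "z": 0, "rx": 0, "ry": 0, "rz": 0, "fingers": 0.54},
  {"x": 0, "y": -4, "z": 0, "rx": 0, "ry": 0, "rz": 0, "fingers": 0.54},
  {"x": 0, "y": -2, "z": 0, "rx": 0, "ry": 0, "rz": 0, "fingers": 0.54},
  {"x": 0, "y": -1, "z": 0, "rx": 0, "ry": 0, "rz": 0, "fingers": 0.54},
  {"x": 0, "y": 0, "z": 0, "rx": 0, "ry": 0, "rz": 0, "fingers": 0.54},
])

```text
time_s: 18.68
tool_pos: [0.5128, 0.0477, 0.0852]
tool_rot: [-180.0, 0.0, 172.2]
force: [1.1, -2.0, 0.9]
grip_width: 0.02
grasp_force: 0.8
```

```bash
python3 s.py
python3 - <<'E'
from h import *
# check can moved / pad position: cap dark blob in side view
c=cam('side'); s=c['image'].astype(int).sum(2)//3
m=(s<45).astype(np.uint8); m[:165]=0;m[192:]=0;m[:,:312]=0;m[:,342:]=0
n,l,st,ce=cv2.connectedComponentsWithStats(m); j=1+st[1:,4].argmax(); print(st[j],ce[j],w2v(onz(c,*ce[j],.058)), w2v(onz(c,st[j][0]+st[j][2]/2,ce[j][1],.058)))
S=cv2.imread('pics/s2.png').astype(int).sum(2)//3
m=(S<45).astype(np.uint8); m[:165]=0;m[192:]=0;m[:,:312]=0;m[:,342:]=0
n,l,st,ce=cv2.connectedComponentsWithStats(m); j=1+st[1:,4].argmax(); print('before',st[j],ce[j],w2v(onz(c,*ce[j],.058)))
E
```

```text
18.675 q3 -66.9 q7 56.2 vice [-97.1 -75.4] 0.0852 Fv 1.35 -1.85 0.91 0.020047619380476018 0.8026424440322444
[318 182  15   7  53] [324.88679245 185.33962264] [-7.63725238 27.61023254] [-8.89785806 26.88274699]
before [321 182  13   5  35] [327.08571429 184.25714286] [-9.64207157 20.45572233]
```

The side view shows the canister pushed about 6–7 mm toward the back jaw after 3 notches, so it is close to contact. Next stroke.

Call:
drive_tool([
  {"x": 0, "y": -6, "z": 0, "rx": 0, "ry": 0, "rz": 0, "fingers": 0.54},
  {"x": 0, "y": -14, "z": 0, "rx": 0, "ry": 0, "rz": 0, "fingers": 0.54},
  {"x": 0, "y": -22, "z": 0, "rx": 0, "ry": 0, "rz": 0, "fingers": 0.54},
  {"x": 0, "y": -30, "z": 0, "rx": 0, "ry": 0, "rz": 0, "fingers": 0.54},
  {"x": 0, "y": -38, "z": 0, "rx": 0, "ry": 0, "rz": 0, "fingers": 0.54},
  {"x": 0, "y": -46, "z": 0, "rx": 0, "ry": 0, "rz": 0, "fingers": 0.54},
  {"x": 0, "y": -54, "z": 0, "rx": 0, "ry": 0, "rz": 0, "fingers": 0.54},
  {"x": 0, "y": -59, "z": 0, "rx": 0, "ry": 0, "rz": 0, "fingers": 0.54},
  {"x": 0, "y": -60, "z": 0, "rx": 0, "ry": 0, "rz": 0, "fingers": 0.54},
  {"x": 0, "y": -55, "z": 0, "rx": 0, "ry": 0, "rz": 0, "fingers": 0.54},
  {"x": 0, "y": -48, "z": 0, "rx": 0, "ry": 0, "rz": 0, "fingers": 0.54},
  {"x": 0, "y": -40, "z": 0, "rx": 0, "ry": 0, "rz": 0, "fingers": 0.54},
  {"x": 0, "y": -32, "z": 0, "rx": 0, "ry": 0, "rz": 0, "fingers": 0.54},
  {"x": 0, "y": -24, "z": 0, "rx": 0, "ry": 0, "rz": 0, "fingers": 0.54},
  {"x": 0, "y": -16, "z": 0, "rx": 0, "ry": 0, "rz": 0, "fingers": 0.54},
  {"x": 0, "y": -9, "z": 0, "rx": 0, "ry": 0, "rz": 0, "fingers": 0.54},
  {"x": 0, "y": -4, "z": 0, "rx": 0, "ry": 0, "rz": 0, "fingers": 0.54},
  {"x": 0, "y": -2, "z": 0, "rx": 0, "ry": 0, "rz": 0, "fingers": 0.54},
  {"x": 0, "y": -1, "z": 0, "rx": 0, "ry": 0, "rz": 0, "fingers": 0.54},
  {"x": 0, "y": 0, "z": 0, "rx": 0, "ry": 0, "rz": 0, "fingers": 0.54},
])

```text
time_s: 21.22
tool_pos: [0.5127, 0.0473, 0.085]
tool_rot: [-180.0, 0.0, 172.2]
force: [-0.3, -4.0, -2.7]
grip_width: 0.0202
grasp_force: 2.2
```

```bash
python3 s.py
```

```text
21.225 q3 -66.8 q7 56.1 vice [-97.1 -75.7] 0.085 Fv 0.22 -3.96 -2.65 0.020194872343849948 2.2017800621688366
```

Call:
drive_tool([
  {"x": 0, "y": -6, "z": 0, "rx": 0, "ry": 0, "rz": 0, "fingers": 0.54},
  {"x": 0, "y": -14, "z": 0, "rx": 0, "ry": 0, "rz": 0, "fingers": 0.54},
  {"x": 0, "y": -22, "z": 0, "rx": 0, "ry": 0, "rz": 0, "fingers": 0.54},
  {"x": 0, "y": -30, "z": 0, "rx": 0, "ry": 0, "rz": 0, "fingers": 0.54},
  {"x": 0, "y": -38, "z": 0, "rx": 0, "ry": 0, "rz": 0, "fingers": 0.54},
  {"x": 0, "y": -46, "z": 0, "rx": 0, "ry": 0, "rz": 0, "fingers": 0.54},
  {"x": 0, "y": -54, "z": 0, "rx": 0, "ry": 0, "rz": 0, "fingers": 0.54},
  {"x": 0, "y": -59, "z": 0, "rx": 0, "ry": 0, "rz": 0, "fingers": 0.54},
  {"x": 0, "y": -60, "z": 0, "rx": 0, "ry": 0, "rz": 0, "fingers": 0.54},
  {"x": 0, "y": -55, "z": 0, "rx": 0, "ry": 0, "rz": 0, "fingers": 0.54},
  {"x": 0, "y": -48, "z": 0, "rx": 0, "ry": 0, "rz": 0, "fingers": 0.54},
  {"x": 0, "y": -40, "z": 0, "rx": 0, "ry": 0, "rz": 0, "fingers": 0.54},
  {"x": 0, "y": -32, "z": 0, "rx": 0, "ry": 0, "rz": 0, "fingers": 0.54},
  {"x": 0, "y": -24, "z": 0, "rx": 0, "ry": 0, "rz": 0, "fingers": 0.54},
  {"x": 0, "y": -16, "z": 0, "rx": 0, "ry": 0, "rz": 0, "fingers": 0.54},
  {"x": 0, "y": -9, "z": 0, "rx": 0, "ry": 0, "rz": 0, "fingers": 0.54},
  {"x": 0, "y": -4, "z": 0, "rx": 0, "ry": 0, "rz": 0, "fingers": 0.54},
  {"x": 0, "y": -2, "z": 0, "rx": 0, "ry": 0, "rz": 0, "fingers": 0.54},
  {"x": 0, "y": -1, "z": 0, "rx": 0, "ry": 0, "rz": 0, "fingers": 0.54},
  {"x": 0, "y": 0, "z": 0, "rx": 0, "ry": 0, "rz": 0, "fingers": 0.54},
])

```text
time_s: 23.72
tool_pos: [0.5105, 0.0453, 0.084]
tool_rot: [-179.7, -0.2, 172.2]
force: [-4.9, -6.2, 1.4]
grip_width: 0.0199
grasp_force: 3.5
```

```bash
python3 s.py
```

```text
23.725 q3 -66.7 q7 56.1 vice [-99.1 -78.1] 0.084 Fv -4.0 -6.8 1.37 0.019900147097677342 3.52676642825827
```

Call:
drive_tool([
  {"x": 0, "y": 0, "z": 0, "rx": 0, "ry": 0, "rz": 0, "fingers": 0.54},
])

```text
time_s: 23.85
tool_pos: [0.5105, 0.0454, 0.084]
tool_rot: [-179.7, -0.2, 172.2]
force: [-4.8, -6.4, -0.1]
grip_width: 0.0199
grasp_force: 3.3
```

Call:
drive_tool([
  {"x": 0, "y": 0, "z": 0, "rx": 0, "ry": 0, "rz": 0, "fingers": 0.54},
])

```text
time_s: 23.98
tool_pos: [0.5104, 0.0454, 0.084]
tool_rot: [-179.7, -0.2, 172.2]
force: [-4.0, -6.0, 1.4]
grip_width: 0.0202
grasp_force: 3.3
```

Push is now about 5 N above free, by the wrist and by twice the pad reading. But the TCP lags about 3 mm, so the notch margin is thin. I press a little farther to secure the notch while staying short of the stop.

Call:
drive_tool([
  {"x": 0, "y": 1.5, "z": 0, "rx": 0, "ry": 0, "rz": 0, "fingers": 0.54},
  {"x": 0, "y": 3, "z": 0, "rx": 0, "ry": 0, "rz": 0, "fingers": 0.54},
  {"x": 0, "y": 4.5, "z": 0, "rx": 0, "ry": 0, "rz": 0, "fingers": 0.54},
  {"x": 0, "y": 4.5, "z": 0, "rx": 0, "ry": 0, "rz": 0, "fingers": 0.54},
])

```text
time_s: 24.48
tool_pos: [0.5116, 0.0495, 0.084]
tool_rot: [-179.7, -0.2, 172.2]
force: [-2.3, -6.7, -0.4]
grip_width: 0.0201
grasp_force: 3.5
```

```bash
python3 s.py
python3 - <<'E'
from h import *
o=sensors.get_obs(); print(o['qpos'].round(1),o['effort'].round(1),o['wrist_torque'].round(2),o['tool_rot'])
E
```

```text
24.475 q3 -66.6 q7 55.5 vice [-98.6 -73.8] 0.084 Fv -1.34 -6.89 -0.38 0.0201271796164672 3.54402870638296
[ 49.3  22.  -66.6 110.1  22.9  63.1  55.5] [ -3.4 -28.6 -13.8 -28.   -1.5  -1.8   0. ] [-1.42  0.47 -0.05] [-179.66988847   -0.18165255  172.20355239]
```

Knob is at about y -76 (34° swing) and the push is about 5.3 N above free, in the wanted band. Now I swing the lever back to rest.

Call:
drive_tool([
  {"x": 0, "y": -6, "z": 0, "rx": 0, "ry": 0, "rz": 0, "fingers": 0.54},
  {"x": 0, "y": -14, "z": 0, "rx": 0, "ry": 0, "rz": 0, "fingers": 0.54},
  {"x": 0, "y": -22, "z": 0, "rx": 0, "ry": 0, "rz": 0, "fingers": 0.54},
  {"x": 0, "y": -30, "z": 0, "rx": 0, "ry": 0, "rz": 0, "fingers": 0.54},
  {"x": 0, "y": -38, "z": 0, "rx": 0, "ry": 0, "rz": 0, "fingers": 0.54},
  {"x": 0, "y": -46, "z": 0, "rx": 0, "ry": 0, "rz": 0, "fingers": 0.54},
  {"x": 0, "y": -54, "z": 0, "rx": 0, "ry": 0, "rz": 0, "fingers": 0.54},
  {"x": 0, "y": -60, "z": 0, "rx": 0, "ry": 0, "rz": 0, "fingers": 0.54},
  {"x": 0, "y": -63, "z": 0, "rx": 0, "ry": 0, "rz": 0, "fingers": 0.54},
  {"x": 0, "y": -64.5, "z": 0, "rx": 0, "ry": 0, "rz": 0, "fingers": 0.54},
  {"x": 0, "y": -64.5, "z": 0, "rx": 0, "ry": 0, "rz": 0, "fingers": 0.54},
])

```text
time_s: 25.85
tool_pos: [0.5047, -0.0104, 0.0851]
tool_rot: [179.9, 0.1, 172.3]
force: [2.7, 4.3, -2.1]
grip_width: 0.0199
grasp_force: 2.3
```

```bash
python3 s.py
```

```text
25.85 q3 -67.7 q7 63.7 vice [ -97.3 -134. ] 0.0851 Fv 2.06 4.64 -2.15 0.019888241353239983 2.2610274783801287
```

Call:
drive_tool([
  {"x": 0, "y": -1, "z": 0, "rx": 0, "ry": 0, "rz": 0, "fingers": 0.54},
  {"x": 0, "y": -1, "z": 0, "rx": 0, "ry": 0, "rz": 0, "fingers": 0.54},
])

```text
time_s: 26.1
tool_pos: [0.5047, -0.0105, 0.0851]
tool_rot: [179.8, 0.1, 172.4]
force: [3.8, 7.2, -2.8]
grip_width: 0.0205
grasp_force: 3.2
```

```bash
python3 s.py
```

```text
26.1 q3 -67.7 q7 63.9 vice [ -97.3 -134.1] 0.0851 Fv 2.81 7.63 -2.77 0.020501314295949966 3.212914812611416
```

Force rises with no motion, so the lever is on its rest stop. Centring the fingers, opening and retreating upward.

Call:
drive_tool([
  {"x": 0, "y": 2, "z": 0, "rx": 0, "ry": 0, "rz": 0, "fingers": 0.54},
  {"x": 0, "y": 3, "z": 0, "rx": 0, "ry": 0, "rz": 0, "fingers": 0.3},
  {"x": 0, "y": 3, "z": 0, "rx": 0, "ry": 0, "rz": 0, "fingers": 0},
  {"x": 0, "y": 3, "z": 0, "rx": 0, "ry": 0, "rz": 0, "fingers": 0},
  {"x": 0, "y": 3, "z": -10, "rx": 0, "ry": 0, "rz": 0, "fingers": 0},
  {"x": 0, "y": 3, "z": -35, "rx": 0, "ry": 0, "rz": 0, "fingers": 0},
  {"x": 0, "y": 3, "z": -60, "rx": 0, "ry": 0, "rz": 0, "fingers": 0},
  {"x": 0, "y": 3, "z": -63, "rx": 0, "ry": 0, "rz": 0, "fingers": 0},
  {"x": 0, "y": 3, "z": -63, "rx": 0, "ry": 0, "rz": 0, "fingers": 0},
  {"x": 0, "y": 3, "z": -63, "rx": 0, "ry": 0, "rz": 0, "fingers": 0},
])

```text
time_s: 27.35
tool_pos: [0.5039, -0.0096, 0.1472]
tool_rot: [-180.0, -0.1, 172.3]
force: [-0.1, 0.0, 0.6]
grip_width: 0.0435
grasp_force: 0.0
```

```bash
python3 s.py
python3 - <<'E'
from h import *
c=cam('wrist'); g=cv2.GaussianBlur(cv2.cvtColor(c['image'],cv2.COLOR_RGB2GRAY),(3,3),0)
for P in((-95,-133,106),(-97.2,-126.5,106)): print('pred knob top',P,proj(c,[*v2w(*P[:2]),P[2]/1000]).round(1))
p=proj(c,[*v2w(-95,-133),.106]); u,v=p.round().astype(int)
m=np.zeros_like(g); m[v-16:v+17,u-24:u+25]=g[v-16:v+17,u-24:u+25]<40
n,l,st,ce=cv2.connectedComponentsWithStats(m); 
print([ (st[j].tolist(),ce[j].round(1).tolist(),w2v(onz(c,*ce[j],.1)).round(1)) for j in range(1,n) if st[j][4]>60])
s=cam('side'); x=s['image'].astype(int).sum(2)//3
m=(x<45).astype(np.uint8); m[:165]=0;m[195:]=0;m[:,:310]=0;m[:,342:]=0
n,l,st,ce=cv2.connectedComponentsWithStats(m); j=1+st[1:,4].argmax(); print('cap side',st[j],ce[j],w2v(onz(s,*ce[j],.058)))
E
```

```text
27.35 q3 -72.0 q7 68.1 vice [ -98.2 -133.3] 0.1472 Fv -0.1 -0.0 0.65 0.043470826402728764 0.0
pred knob top (-95, -133, 106) [321.4 237.1]
pred knob top (-97.2, -126.5, 106) [331.3 233.9]
[]
cap side [319 183  13   6  38] [325.57894737 185.78947368] [-10.10467072  28.66214687]
```

Run:
```python
from h import *
c=cam('wrist'); g=cv2.GaussianBlur(cv2.cvtColor(c['image'],cv2.COLOR_RGB2GRAY),(3,3),0)
print(g[237,290:356:3].tolist()); print(g[228,290:356:3].tolist()); print(g[200:260:4,320].tolist())
T=cam('top'); t=cv2.cvtColor(T['image'],cv2.COLOR_RGB2GRAY)
p=proj(T,[*v2w(14,0)[:2],.066]); print(p)
import pickle; w5=pickle.load(open('w5.pkl','rb')); q=cv2.cvtColor(w5['image'],cv2.COLOR_RGB2GRAY); print('w5',q[235,290:356:3].tolist())
```

```text
[117, 117, 117, 117, 136, 152, 153, 143, 83, 78, 79, 78, 79, 78, 77, 97, 151, 133, 141, 152, 152, 151]
[117, 117, 117, 117, 118, 117, 117, 114, 65, 61, 72, 75, 76, 69, 55, 118, 129, 114, 117, 117, 117, 117]
[124, 142, 53, 51, 52, 52, 53, 72, 78, 79, 80, 82, 236, 243, 243]
[371.75165766 200.97630878]
w5 [113, 116, 118, 117, 80, 77, 78, 77, 77, 77, 78, 77, 142, 149, 119, 118, 118, 118, 117, 116, 117, 117]
```

The knob spans columns 313–334 (y ≈ -132), exactly where the stop was felt. The canister is in place against the jaw and the tool is clear. Handing in.

```bash
python3 -c "
from h import *
print(workorder.sign_off())"
```

```text
the job is handed in; nothing more can be done
None
```

The job is handed in at about 27 s of the 72 s allowed: the canister stands clamped upright in the vice after 5 notches, the last stroke took about 5 N more push than the free ones, and the lever is back at its rest stop with the arm clear and no bystander touched.

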